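# Start a rate reading on the watch timing machine

## Task

Get the watch timing machine running by pressing with the fingertips (nothing needs gripping), in this order: push down the raised end of the rocker switch on the console until it is fully over, push the long bar-shaped key right down so that it stays in, and last press the start key on the separate round pod all the way down and let it spring back up. Leave the console's round and square keys alone, do not pick up or shove the pod (press it where it stands), and do not disturb the movement stand, loupe, ring or screwdriver. Finish with the hand clear of everything.

Things in the scene. Friction and masses are not known exactly. Their poses are not given: they have to be found in the camera images.
- console: timing machine: fixed low white console, 210 (x) x 280 (y) x 45 mm high, origin under its centre, -x side towards the robot. Its rear half (+x) has a dark sloping screen up to 75 mm above the bench. On the flat front half, 53 mm to the -x side of the origin, four controls stand in a row along y, 64 mm apart, each on a black plate 3 mm thick; which is in which place varies
- rocker_on_end (a point): grey rocker switch, 60 mm long (console's x) x 26 wide x 12 thick, pivoted at its middle 57 mm above the bench. This point: top face, 22 mm from the pivot towards the screen, at the end with a fine white line, which starts raised (about 67 mm above the bench; 59 mm when fully over). Axes tilt with the rocker: x towards the screen, z out of its top
- rocker (a joint): rocker angle in rad: -0.2 = fully off (screen end up, robot end down), +0.2 = fully on (screen end down). Starts between -0.2 and -0.14. Stiff by friction (0.045 N m, 2 to 4 N at the end) and stays where it is left; pushing the screen end straight down switches it on
- bar_key_top (a point): grey long bar-shaped key on the console, 42 mm (console x) x 14 mm (y), its top 58 mm above the bench when up and 52 mm when down. This point is the centre of its top, x and y axes as the console's, z up
- bar_key (a joint): Works by friction: joint 0 = up (as at the start), 0.006 m = right down; about 2.5 N of steady push moves it and it stays where it is left. The key to push down
- round_key_top (a point): grey round key on the console, 24 mm across, 58 mm above the bench, centre of its top. Not to be pressed
- round_key (a joint): Works by friction: joint 0 = up (as at the start), 0.006 m = right down; about 2.5 N of steady push moves it and it stays where it is left. Leave it up
- square_key_top (a point): grey square key on the console, 22 x 22 mm, 58 mm above the bench, centre of its top. Not to be pressed
- square_key (a joint): Works by friction: joint 0 = up (as at the start), 0.006 m = right down; about 2.5 N of steady push moves it and it stays where it is left. Leave it up
- pod: start pod: loose round white puck, 72 mm across and 22 mm high, 0.26 to 0.42 kg, standing on the bench to the left or right of the console, origin at the centre of its underside. It is only to be pressed, not lifted or shoved
- start_key_top (a point): start key: grey round button 30 mm across in the middle of the pod; this point is the centre of its top, 31 mm above the bench when up, z up
- start_key (a joint): start key: 0 = up, 0.006 m = right down. Spring: starts to move at 1.5 N, right down at 5 N, comes back up by itself
- stand: black movement stand with a brass watch movement on top, loose, base 100 x 70 mm, 91 mm high, 0.6 kg, on the other side of the console from the pod; origin at the centre of its underside. Do not disturb
- loupe: black watchmaker's loupe, a cone 44 mm across and 34 mm high, loose on the bench, origin under its centre. Do not disturb
- holder: steel ring (case holder), 42 mm across, 26 mm high, loose on the bench to the left of the console, origin under its centre. Do not disturb
- driver: small red-handled screwdriver, 130 mm long, lying loose on the bench, origin under its middle. Do not disturb
Not all that is in view belongs to the job. Of the things that look like the pod, the smallest one is meant.

How it is judged (in metres and radians):
On the way, in this order (a step that is already met when the one before it is completed fails the run):
1. the rocker is pushed fully over to on (value of joint rocker above 0.14 rad), for 0.1 s.
2. with the rocker on, the bar key is pushed right down (value of joint rocker above 0.14 rad and value of joint bar_key above 0.0045 m), for 0.1 s.
3. with the rocker on and the bar key in, the start key on the pod is pressed right down (all of step 2 and value of joint start_key above 0.0045 m), for 0.05 s.
At the end, for the whole second after the job is handed in: The rocker is on (beyond 0.14 of 0.2 rad), the bar key is in (beyond 4.5 of 6 mm) and the start key is up again (within 1.5 mm); the round and square keys are less than 3 mm down; the pod stands at rest, upright, within 25 mm of where it was; each bystander is within 30 mm of where it was (all of step 2 and value of joint start_key below 0.0015 m and value of joint each of round_key, square_key below 0.003 m and distance of pod from where it was at the start of the episode below 0.025 m and angle between pod's own z axis and vertical below 0.1 rad and linear speed of pod below 0.01 m/s and distance of each of stand, loupe, holder, driver from where it was at the start of the episode below 0.03 m); the robot touches nothing.
It fails at once if the round or square key is pressed (3 mm or more) (value of joint any of round_key, square_key above 0.003 m).
It fails at once if the bar key is pressed (over 3 mm) while the rocker is not on (value of joint bar_key above 0.003 m and not (value of joint rocker above 0.14 rad)).
It fails at once if the start key is pressed (over 3 mm) before the rocker is on and the bar key is in (value of joint start_key above 0.003 m and not (value of joint rocker above 0.14 rad and value of joint bar_key above 0.0045 m)).
It fails at once if the pod is lifted (8 mm), tipped or shoved (25 mm) (height (world z) of pod above 0.008 m or distance of pod from where it was at the start of the episode above 0.025 m or angle between pod's own z axis and vertical above 0.2 rad).
It fails at once if the stand, loupe, ring or screwdriver is moved or lifted by more than 30 mm (distance of any of stand, loupe, holder, driver from where it was at the start of the episode above 0.03 m).
It also fails if it takes over 48 s, if anything falls off the work surface, if the arm or the gripper's body presses on something with over 40 N, if the wrist force passes 120 N, or if a joint passes its speed limit or range.

## Robot

A 6-joint arm with a two-finger parallel gripper is mounted at the origin on the work surface. World frame = base frame: x ahead of the robot, y to its left, z up, the work surface at z = 0. Lengths are in m, angles in degrees, forces in N, time in s.
With the tool pointing down it reaches from about 0.3 to 0.75 m from the base axis. Payload 8.5 kg.
Tool frame: the origin (TCP) lies midway between the tips of the shut fingers; the grasp point (between the pads) lies 19 mm behind it; z points along the fingers, y is the direction in which the jaws open and shut (so a half turn about z gives the same grasp; the last joint's range is limited). The gripper opens to 85 mm and grips with 20 to 120 N. Pads are 22 mm wide; open, the fingers measure 114 mm over their backs; the gripper's body (76 mm by 85 mm) begins 54 mm behind the grasp point. The pads swing forward as they close: fully open they stand 13 mm farther back than shut.
Start: joints at [56.992, 21.807, 74.336, -0, 83.858, -12.336], TCP at [0.194, 0.515, 0.231] pointing down, gripper open.
Joint ranges: [-178.18, 178.18], [-50.72, 133.34], [12.68, 142.11], [-81.47, 261.47], [9.98, 163.14], [-165.26, 165.26]. Speed limits (degrees/s): [136.94, 136.94, 180, 180, 180, 180].

## Interface

Orientations are given as a 3x3 rotation matrix whose columns are the frame's x, y, z axes.
In Python, from rig import env gives the robot as it stands.
- The arm moves only by the shell command python3 -m inch 'ROWS' [FORCE]. ROWS is text: rows parted by semicolons, each of 5 numbers parted by spaces: the finger opening in mm, from 0 to 85.4, then the shift along the tool's x, y, z in mm, then the turn about the tool's z in degrees. In form: jaw dx dy dz turn; .... A call has 1 to 10 rows; each row is the pose to reach, as a shift and turn from the pose commanded when the call began, along the tool's axes at that moment; what a row does not reach only later rows make up. A row lasts 1/8 s, in which the tool goes at most 62.5 mm and 10.7 degrees, less where a joint would pass 70% of its speed; a pose out of reach is approached as far as the arm can. A call with a gripper value outside its range is refused whole. The fingers move at their own pace and stop on an object; FORCE is the grip in N (left out, the last holds). Time passes only in rows, so rows that repeat a pose let the fingers close. It gives the time, the measured TCP pose, the force and the opening at its end, in the units of the state.
- env.observe(): the state, without advancing time (a new reading comes with each control period).
- env.get_image(name): name is "side" or "top" or "wrist"; returns a dict with "color" (420x560x3 uint8, blue, green, red), "range_z" (420x560 float32, m along the optical axis (not along the pixel's ray), 0 where there is no reading), "fov_y" (degrees; the focal length in pixels is half the picture's height over the tangent of half this angle, whatever the lens; pixels are square), "cx", "cy" (the principal point, pixels), "R" (3x3) and "t" (3): a world point X has camera coordinates R X + t. Camera axes: x right, y down, z forward; pixel columns grow to the right and rows downward; lengths in m; the calibration is good to about 2 mm. A picture is of the moment at which its call begins.
- env.close_job(): hands the job in, once; it reports no verdict.
The state is a dict: "time_s": time; "q": joint angles; "qvel": joint speeds; "joint_efforts": joint torques, N m; "position": TCP position; "tool_rot": TCP orientation; "ft_force": force on the tool from outside, world axes, zero at the start; "wrist_torque": the same for the moment, N m; "grip_width": finger opening in m.
Only numpy, scipy, OpenCV 4.12 (cv2) and the standard library are available. Lean on these libraries where they do the work, as an engineer would, in place of code of your own. Each camera call takes 0.05 s, during which the arm holds its last target.

## Working session

There is one attempt and no reset: what is moved stays moved. The work goes in short steps, Python scripts to look and compute and a shell command to move; the robot and the scene stay as the last step left them, time stands still between calls to the robot, and variables do not carry over. Pictures are saved under pics/ and viewed, and the job is handed in when it is done.

```bash
mkdir -p pics; ls; cat > h.py <<'E'
import numpy as np,cv2
from rig import env
def pts(im):
    z=im["range_z"];h,w=z.shape
    f=h/2/np.tan(np.radians(im["fov_y"])/2)
    u,v=np.meshgrid(np.arange(w),np.arange(h))
    P=np.stack([(u-im["cx"])/f*z,(v-im["cy"])/f*z,z],-1)
    return (P-np.array(im["t"]))@np.array(im["R"])
E
python3 - <<'E'
from h import *
for n in("top","side","wrist"):
    im=env.get_image(n);cv2.imwrite(f"pics/{n}0.png",im["color"]);np.savez(f"{n}0.npz",**im)
    print(n,im["fov_y"],im["cx"],im["cy"],np.round(im["R"],3).tolist(),np.round(im["t"],3))
o=env.observe();print(o)
E
```

```text
pics
top 54.16101346789611 274.9731372852166 209.18199294157694 [[-0.007, -1.0, -0.012], [-0.98, 0.009, -0.197], [0.197, 0.01, -0.98]] [0.058 0.54  1.023]
side 49.47622133079046 276.92047836154984 212.09603912983246 [[-0.99, -0.14, -0.003], [-0.101, 0.73, -0.675], [0.097, -0.669, -0.737]] [0.546 0.081 1.237]
wrist 60.13543799356906 277.5457813558876 208.35466705061702 [[0.354, 0.935, -0.001], [0.894, -0.338, 0.293], [0.274, -0.104, -0.956]] [-0.55  -0.037  0.378]
{'time_s': 0.15, 'q': array([ 5.69918137e+01,  2.18337876e+01,  7.43702444e+01,  1.24221202e-03,
        8.38591054e+01, -1.23360770e+01]), 'qvel': array([-0.01247564, -0.09557649, -0.09096445,  0.00533902,  0.02799981,
       -0.09164893]), 'joint_efforts': array([ 2.12466162e-03, -4.48620272e+01, -2.31343603e+01, -2.11460506e-04,
        3.79416713e-03, -5.12951055e-05]), 'position': array([0.19404322, 0.51440887, 0.2308647 ]), 'tool_rot': array([[-9.35615083e-01,  3.53021293e-01, -6.18376272e-04],
       [ 3.53021741e-01,  9.35614674e-01, -9.12347849e-04],
       [ 2.56483697e-04, -1.07190668e-03, -9.99999393e-01]]), 'ft_force': array([-0.33500959,  0.77308919, -0.59158717]), 'wrist_torque': array([-0.0313008 ,  0.00682749,  0.04105933]), 'grip_width': 0.08537380644878369}
```

View pics/top0.png

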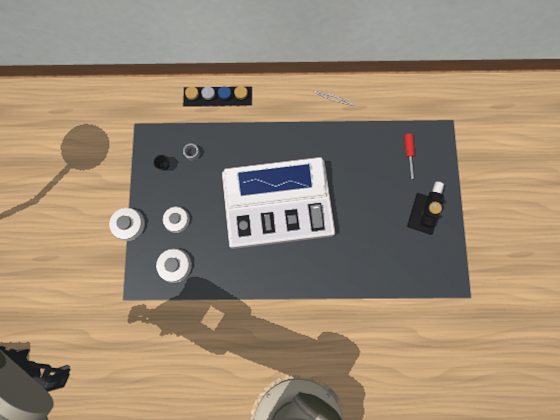

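View pics/side0.png

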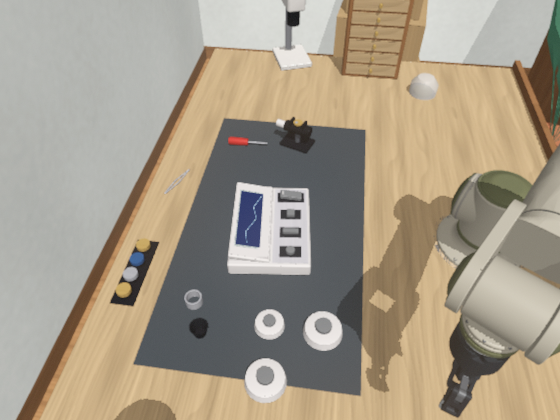

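View pics/wrist0.png

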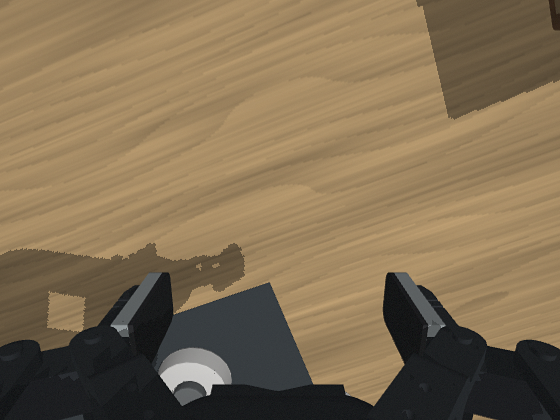

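The top view shows three pod-like pucks at (126,223), (175,219) and (173,265), and the one at (175,219) looks smallest. The controls are at (243,225), (268,222), (292,219) and (316,216). I'll measure all of these and take a crop.

```bash
python3 - <<'E'
from h import *
class D(dict):pass
im={k:v for k,v in np.load("top0.npz").items()}
P=pts(im);c=im["color"];np.save("Ptop.npy",P)
cr=cv2.resize(c[150:255,215:345],None,fx=6,fy=5.7,interpolation=cv2.INTER_CUBIC);cv2.imwrite("pics/crop0.png",cr[:600,:800])
g=cv2.cvtColor(c,cv2.COLOR_BGR2HSV)
def blobs(m,x0,x1,y0,y1,mn=20):
    M=np.zeros(m.shape,np.uint8);M[y0:y1,x0:x1]=m[y0:y1,x0:x1]
    n,l,s,ce=cv2.connectedComponentsWithStats(M)
    for i in range(1,n):
        if s[i,4]<mn: continue
        q=P[l==i];print(s[i].tolist(),ce[i].round(1),"med",np.median(q,0).round(4),"mid",((np.percentile(q,2,0)+np.percentile(q,98,0))/2).round(4),"ext",(np.percentile(q,98,0)-np.percentile(q,2,0)).round(4))
z=P[...,2]
print("pods z>15");blobs((z>.015)&(z<.05),100,212,195,290)
print("start keys z>.027");blobs((z>.0265)&(z<.05),100,212,195,290)
print("console");blobs((z>.035)&(z<.09),215,345,140,260)
print("keys");blobs((z>.0525)&(z<.075),225,335,195,240,8)
print("others");blobs((z>.008)&(z<.15),140,212,130,180);blobs((z>.005)&(z<.15),390,460,125,250)
E
```

```text
pods z>15
[162, 207, 26, 25, 476] [174.4 219. ] med [0.5225 0.3251 0.0215] mid [0.5237 0.3268 0.0241] ext [0.0603 0.0599 0.0168]
[109, 208, 34, 32, 824] [125.1 223.5] med [0.5102 0.4551 0.0271] mid [0.5115 0.4582 0.0301] ext [0.0781 0.0782 0.0238]
[156, 249, 34, 33, 859] [172.1 265.2] med [0.3986 0.3246 0.0271] mid [0.3995 0.3265 0.0303] ext [0.078  0.078  0.0231]
start keys z>.027
[109, 208, 30, 31, 453] [123.6 222.6] med [0.5118 0.458  0.0293] mid [0.5137 0.4626 0.0346] ext [0.0683 0.0675 0.0161]
[168, 213, 11, 11, 94] [173.1 218.1] med [0.524  0.3274 0.0304] mid [0.5241 0.3279 0.0306] ext [0.027  0.0269 0.0067]
[156, 250, 31, 31, 470] [171.4 264.6] med [0.4009 0.3264 0.0294] mid [0.3982 0.3271 0.0344] ext [0.0653 0.0661 0.0157]
console
[222, 158, 113, 90, 8226] [276.6 202.4] med [0.5595 0.0494 0.0546] mid [0.5599 0.0488 0.0564] ext [0.2033 0.2663 0.0324]
keys
[226, 195, 100, 13, 631] [261.2 198.6] med [0.57   0.1012 0.059 ] mid [0.5654 0.0612 0.0579] ext [0.0268 0.2326 0.0102]
[309, 205, 14, 24, 237] [315.7 216.1] med [ 0.5202 -0.052   0.0618] mid [ 0.5203 -0.0512  0.0614] ext [0.
[... 164 characters left out ...]
 219.2] med [0.5139 0.0124 0.057 ] mid [0.5135 0.0124 0.0576] ext [0.0203 0.0208 0.0081]
[239, 221, 9, 9, 63] [242.7 225.2] med [0.4991 0.1376 0.0572] mid [0.4993 0.1379 0.0575] ext [0.0211 0.02   0.0071]
others
[183, 144, 16, 16, 117] [190.5 151.4] med [0.7147 0.2892 0.0229] mid [0.7143 0.2896 0.0192] ext [0.039  0.0389 0.0196]
[153, 155, 16, 16, 148] [160.1 161.5] med [0.6874 0.3743 0.0268] mid [0.6803 0.369  0.0223] ext [0.0392 0.0396 0.0275]
[403, 134, 11, 45, 268] [408.8 149.3] med [ 0.7186 -0.3195  0.0203] mid [ 0.6985 -0.3192  0.0183] ext [0.1175 0.0236 0.0177]
[407, 182, 37, 53, 1153] [426.2 209.9] med [ 0.535  -0.3419  0.0649] mid [ 0.5421 -0.3421  0.0491] ext [0.1127 0.0649 0.0846]
```

View pics/crop0.png

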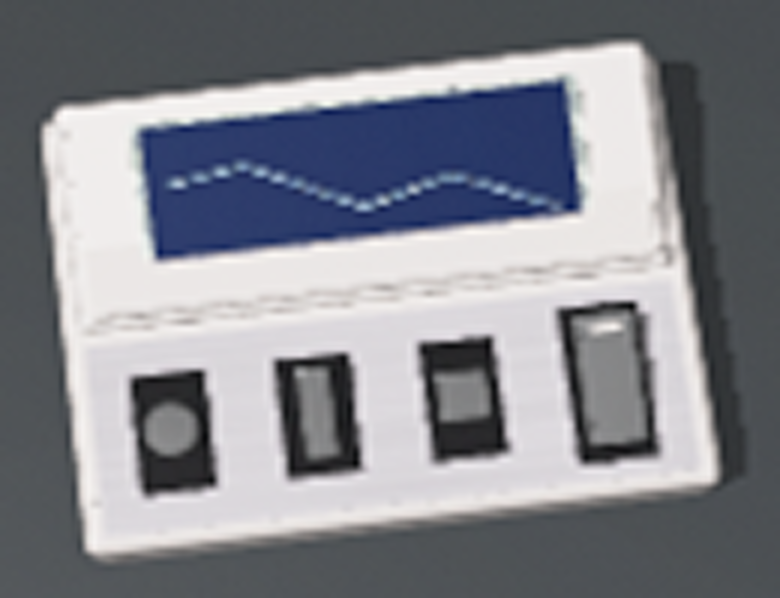

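Left to right, the controls are round, bar, square and rocker, with the white line at the screen end of the rocker. The computed rocker centre agrees with the 64 mm spacing to within 1–2 mm, and the console yaw is about +6.4°. The chosen pod at (175,219) has its key top at z=31 mm and its extent fits 72 mm; the other two pucks are larger. First I move above the rocker end with the fingers shut.

```bash
python3 -m inch '0 -526 -404 80 -27; 0 -526 -404 80 -27; 0 -526 -404 80 -27; 0 -526 -404 80 -27; 0 -526 -404 80 -27; 0 -526 -404 80 -27; 0 -526 -404 80 -27; 0 -526 -404 80 -27; 0 -526 -404 80 -27; 0 -526 -404 80 -27'
```

```text
time_s: 1.4
position: [0.5159, -0.0049, 0.1576]
tool_rot: [[-0.994, -0.11, -0.0], [-0.11, 0.994, 0.0], [0.0, 0.0, -1.0]]
ft_force: [0.6, 0.3, 1.5]
grip_width: 0.0002
```

```bash
cat > to.py <<'E'
from h import *
import sys
def go(x,y,z,yaw=96.4):
    o=env.observe();R=np.array(o["tool_rot"]);p=np.array(o["position"])
    cur=np.degrees(np.arctan2(R[1,1],R[0,1]))
    print("t",o["time_s"],"p",p.round(4),"F",np.round(o["ft_force"],1),"w",round(o["grip_width"],4),"shift mm",((np.array([x,y,z])-p)@R*1000).round(1),"turn",round(-(yaw-cur),1),"tilt",R[:,2].round(3))
go(*map(float,sys.argv[1:4]))
E
python3 to.py .5435 -.0494 .085
```

```text
t 1.4 p [ 0.5159 -0.0049  0.1576] F [0.6 0.3 1.5] w 0.0002 shift mm [-22.6 -47.3  72.6] turn -0.1 tilt [-0.  0. -1.]
```

```bash
python3 -m inch '0 -22.6 -47.3 40 0; 0 -22.6 -47.3 60 0; 0 -22.6 -47.3 67 0; 0 -22.6 -47.3 67 0'; python3 to.py .5435 -.0494 .085
python3 - <<'E'
from h import *
for n in("top","side","wrist"):
    im=env.get_image(n);c=im["color"]
    if n=="top": c=cv2.resize(c[150:255,215:345],None,fx=6,fy=5.7)[:600,:800]
    if n=="side": c=cv2.resize(c[160:290,200:340],None,fx=4.5,fy=4.5)
    cv2.imwrite(f"pics/{n}1.png",c)
E
```

```text
time_s: 1.9
position: [0.5426, -0.0469, 0.0911]
tool_rot: [[-0.994, -0.111, -0.0], [-0.111, 0.994, 0.0], [0.0, 0.0, -1.0]]
ft_force: [-0.3, -0.3, 0.9]
grip_width: -0.0001
t 1.9 p [ 0.5426 -0.0469  0.0911] F [-0.3 -0.3  0.9] w -0.0001 shift mm [-0.6 -2.6  6.1] turn -0.0 tilt [-0.  0. -1.]
```

View pics/side1.png

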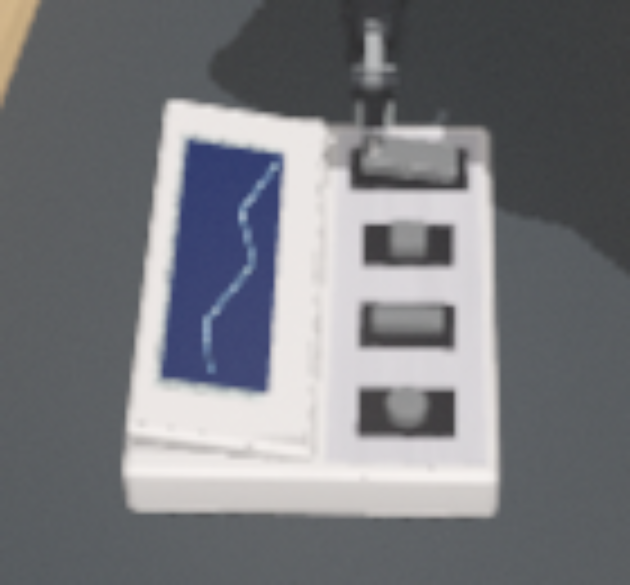

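View pics/wrist1.png

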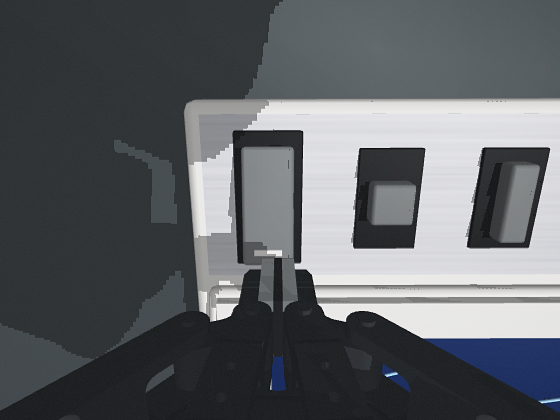

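The wrist view shows the shut fingertips at (277,262) over the white-line end of the rocker at (268,252). I press down from here.

```bash
python3 -m inch '0 0 -2 10 0; 0 0 -2 20 0; 0 0 -2 24 0; 0 0 -2 28 0; 0 0 -2 31 0; 0 0 -2 31 0'; python3 to.py .5435 -.0494 .060
```

```text
time_s: 2.8
position: [0.5436, -0.0495, 0.0601]
tool_rot: [[-0.994, -0.11, 0.001], [-0.11, 0.994, -0.0], [-0.001, -0.001, -1.0]]
ft_force: [3.0, 0.5, 2.4]
grip_width: 0.0002
t 2.8 p [ 0.5436 -0.0495  0.0601] F [3.  0.5 2.4] w 0.0002 shift mm [0.  0.1 0.1] turn -0.1 tilt [ 0.001 -0.    -1.   ]
```

```bash
python3 -m inch '0 0 0 1 0; 0 0 0 1.5 0; 0 0 0 1.5 0'; python3 -m inch '0 0 0 1 0; 0 0 0 1 0'
```

```text
time_s: 3.18
position: [0.5436, -0.0496, 0.0598]
tool_rot: [[-0.994, -0.11, 0.002], [-0.11, 0.994, -0.001], [-0.002, -0.001, -1.0]]
ft_force: [1.2, 2.9, 12.7]
grip_width: -0.0
time_s: 3.42
position: [0.5437, -0.0496, 0.0596]
tool_rot: [[-0.994, -0.11, 0.003], [-0.11, 0.994, -0.001], [-0.003, -0.001, -1.0]]
ft_force: [-1.3, 3.4, 20.6]
grip_width: 0.0001
```

A hard stop at 59.6 mm matches the expected height for fully over. I lift and check before pressing the bar.

```bash
python3 -m inch '0 0 0 -15 0; 0 0 0 -45 0; 0 24 62 -45 0; 0 24 124 -45 0; 0 24 128 -45 0; 0 24 128 -45 0'; python3 to.py .5053 .0751 .085
python3 - <<'E'
from h import *
im=env.get_image("wrist");cv2.imwrite("pics/wrist2.png",im["color"]);np.savez("w2.npz",**im)
im=env.get_image("top");P=pts(im);cv2.imwrite("pics/top2.png",cv2.resize(im["color"][150:255,215:345],None,fx=6,fy=5.7)[:600,:800])
# rocker profile along its axis
c=np.array([.5196,-.0521]);ax=np.array([.994,.111]);ay=np.array([-.111,.994])
d=P[...,:2]-c;s=d@ax;t=d@ay
for a in range(-30,35,6):
    m=(abs(t)<.009)&(abs(s-a/1000)<.003)&(P[...,2]>.045);print(a,m.sum(),np.median(P[m][:,2]).round(4) if m.any() else 0)
E
```

```text
time_s: 4.18
position: [0.5048, 0.0751, 0.1023]
tool_rot: [[-0.994, -0.111, -0.001], [-0.111, 0.994, -0.0], [0.001, -0.0, -1.0]]
ft_force: [-0.2, -0.1, -0.4]
grip_width: 0.0004
t 4.175 p [0.5048 0.0751 0.1023] F [-0.2 -0.1 -0.4] w 0.0004 shift mm [-0.5 -0.1 17.3] turn -0.0 tilt [-0.001 -0.    -1.   ]
-30 17 0.0486
-24 17 0.067
-18 17 0.0654
-12 14 0.0657
-6 15 0.0642
0 16 0.0627
6 15 0.0617
12 15 0.0597
18 16 0.0589
24 14 0.0581
30 11 0.0563
```

View pics/wrist2.png

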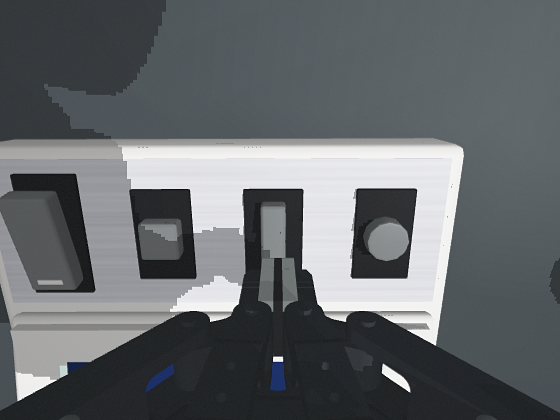

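View pics/top2.png

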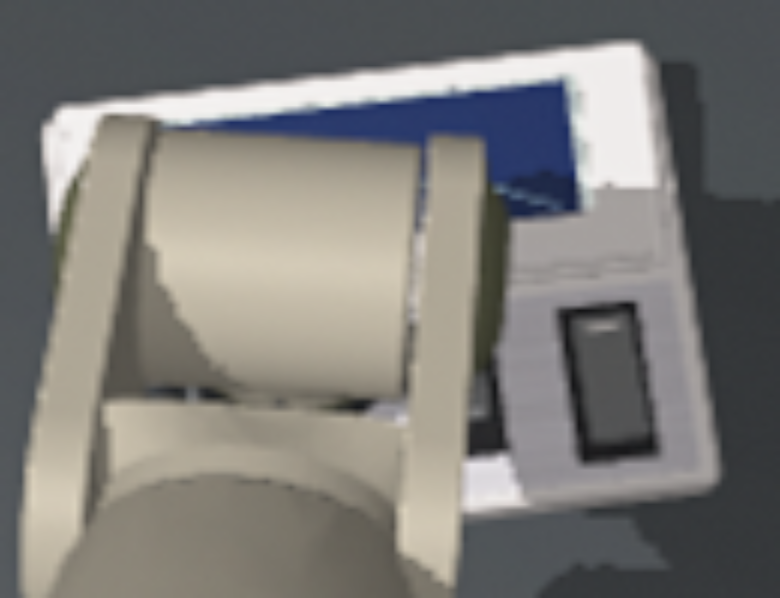

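The rocker's measured profile falls about 0.19 rad towards the screen, so it is on. The wrist view shows the fingertips on the bar key at (273,258). I press the bar down.

```bash
python3 -m inch '0 0 0 20 0; 0 0 0 38 0; 0 0 0 43 0; 0 0 0 46 0; 0 0 0 49 0; 0 0 0 50.5 0; 0 0 0 50.5 0'; python3 -m inch '0 0 0 1 0; 0 0 0 1.5 0; 0 0 0 1.5 0'
```

```text
time_s: 5.15
position: [0.5053, 0.0752, 0.0521]
tool_rot: [[-0.994, -0.11, 0.001], [-0.11, 0.994, 0.0], [-0.001, -0.0, -1.0]]
ft_force: [0.2, -0.9, 1.8]
grip_width: -0.0001
time_s: 5.52
position: [0.5054, 0.0752, 0.0518]
tool_rot: [[-0.994, -0.111, 0.002], [-0.111, 0.994, -0.0], [-0.002, -0.001, -1.0]]
ft_force: [-2.9, -1.8, 15.1]
grip_width: -0.0001
```

```bash
python3 -m inch '0 0 0 -20 0; 0 0 0 -48 0; 0 -12 62 -48 0; 0 -23 124 -48 0; 0 -35 186 -48 0; 0 -46.5 249 -48 0; 0 -46.5 249 -48 0;  0 -46.5 249 -48 0'; python3 to.py .524 .3276 .05
python3 - <<'E'
from h import *
im=env.get_image("wrist");cv2.imwrite("pics/wrist3.png",im["color"])
im=env.get_image("side");np.savez("s3.npz",**im);cv2.imwrite("pics/side3.png",cv2.resize(im["color"][160:360,200:360],None,fx=3,fy=3))
im=env.get_image("top");P=pts(im);cv2.imwrite("pics/top3.png",cv2.resize(im["color"][150:255,215:345],None,fx=6,fy=5.7)[:600,:800])
for n,(x,y) in dict(bar=(.5053,.0751),rnd=(.4993,.1379),sq=(.5135,.0124)).items():
    m=(abs(P[...,0]-x)<.008)&(abs(P[...,1]-y)<.005)&(P[...,2]<.08)&(P[...,2]>.04);print(n,m.sum(),np.median(P[m][:,2]) if m.any() else 0)
E
```

```text
time_s: 6.52
position: [0.5234, 0.3277, 0.0979]
tool_rot: [[-0.994, -0.111, -0.001], [-0.111, 0.994, -0.001], [0.001, -0.0, -1.0]]
ft_force: [0.7, 0.1, -0.9]
grip_width: 0.0001
t 6.525 p [0.5234 0.3277 0.0979] F [ 0.7  0.1 -0.9] w 0.0001 shift mm [-0.7 -0.1 47.9] turn -0.0 tilt [-0.001 -0.001 -1.   ]
bar 18 0.05111974492873744
rnd 23 0.05664997722414969
sq 17 0.05774857443232461
```

View pics/wrist3.png

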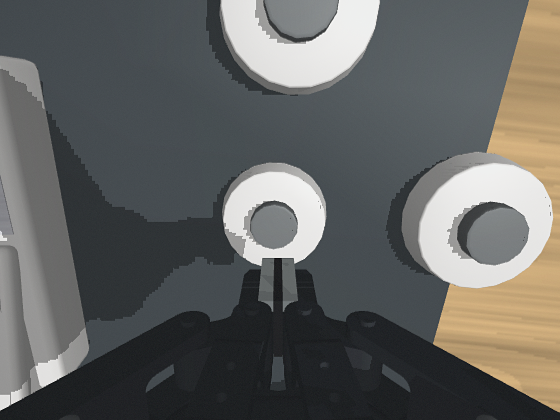

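View pics/side3.png

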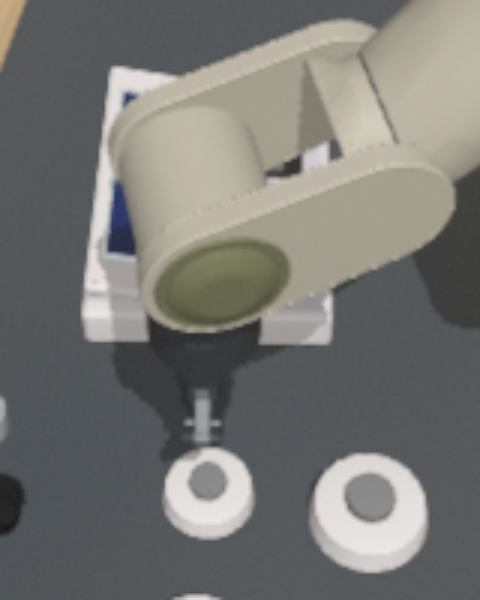

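The bar is in (51 mm), and the round and square keys are still up (57–58 mm). The smallest pod, at (274,213) in the wrist view, lies under the fingertips. I press the start key and release it.

```bash
python3 -m inch '0 -0.5 0 30 0; 0 -0.5 0 55 0; 0 -0.5 0 64 0; 0 -0.5 0 68 0; 0 -0.5 0 71 0; 0 -0.5 0 73 0; 0 -0.5 0 73 0'; python3 -m inch '0 0 0 0.7 0; 0 0 0 0.7 0; 0 0 0 0.7 0'
```

```text
time_s: 7.55
position: [0.5248, 0.3277, 0.026]
tool_rot: [[-0.994, -0.11, 0.001], [-0.11, 0.994, 0.0], [-0.001, -0.0, -1.0]]
ft_force: [0.7, -3.3, 4.1]
grip_width: 0.0001
time_s: 7.92
position: [0.5248, 0.3278, 0.0251]
tool_rot: [[-0.994, -0.11, 0.001], [-0.11, 0.994, 0.0], [-0.001, -0.0, -1.0]]
ft_force: [1.0, -4.5, 5.2]
grip_width: -0.0
```

```bash
python3 -m inch '0 0 0 1 0; 0 0 0 1 0; 0 0 0 1 0'; python3 -m inch '0 0 0 -10 0; 0 0 0 -40 0; 0 0 0 -100 0; 0 0 0 -150 0; 0 100 0 -150 0; 0 160 0 -180 0; 0 220 0 -200 0; 0 250 0 -220 0; 0 250 0 -220 0'
python3 - <<'E'
from h import *
im=env.get_image("top");P=pts(im);c=im["color"];cv2.imwrite("pics/top4.png",c)
for n,(x,y) in dict(bar=(.5053,.0751),rnd=(.4993,.1379),sq=(.5135,.0124),start=(.524,.3276)).items():
    m=(abs(P[...,0]-x)<.008)&(abs(P[...,1]-y)<.005)&(P[...,2]<.08)&(P[...,2]>.01);print(n,m.sum(),np.median(P[m][:,2]).round(4) if m.any() else 0)
z=P[...,2]
M=np.zeros(z.shape,np.uint8);M[195:245,150:200]=((z>.015)&(z<.05))[195:245,150:200]
q=P[M>0];print("pod",M.sum(),((np.percentile(q,2,0)+np.percentile(q,98,0))/2).round(4))
ax=np.array([.994,.111]);ay=np.array([-.111,.994]);d=P[...,:2]-[.5196,-.0521];s=d@ax;t=d@ay
m=(abs(t)<.009)&(abs(s)<.024)&(z>.05)&(z<.08);print("rocker",m.sum(),np.polyfit(s[m],z[m],1) if m.sum()>9 else 0)
E
```

```text
time_s: 8.3
position: [0.5248, 0.3278, 0.0249]
tool_rot: [[-0.994, -0.11, 0.002], [-0.11, 0.994, 0.0], [-0.002, 0.0, -1.0]]
ft_force: [-0.7, -4.7, 11.9]
grip_width: -0.0
time_s: 9.43
position: [0.2731, 0.3004, 0.2452]
tool_rot: [[-0.994, -0.112, 0.001], [-0.112, 0.994, 0.002], [-0.002, 0.002, -1.0]]
ft_force: [-0.2, -0.1, 0.3]
grip_width: -0.0
bar 20 0.051
rnd 20 0.0577
sq 20 0.0576
start 21 0.0294
pod 477 [0.5234 0.3268 0.0244]
rocker 121 [-0.20679406  0.06257632]
```

View pics/top4.png

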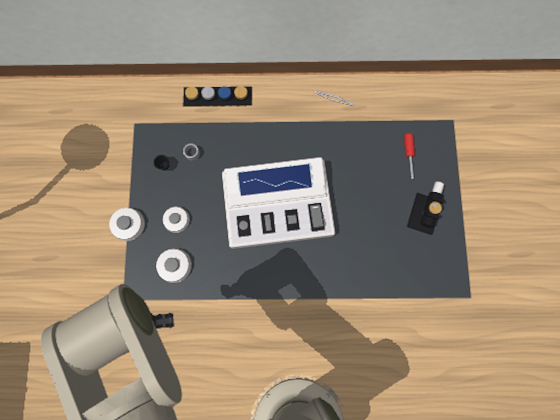

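The scene is unchanged: the pod is still at (175,219) and the hand is clear at (160,320). The start key reads 29.4 mm, so I'll compare it with the initial picture using the same sampling.

```bash
python3 - <<'E'
from h import *
im=env.get_image("top");A=pts(im);B=np.load("Ptop.npy")
for nm,P in(("now",A),("start",B)):
    x,y=.524,.3276
    m=(np.hypot(P[...,0]-x,P[...,1]-y)<.011)&(P[...,2]>.01);print(nm,m.sum(),P[m][:,2].mean().round(4),np.median(P[m][:,2]).round(4))
d=abs(A-B)[...,2]
for n,(a,b,c,e) in dict(ring=(183,199,144,160),loupe=(153,169,155,171),driver=(403,414,134,179),stand=(407,444,182,235)).items(): print(n,np.median(d[c:e,a:b]).round(4),(d[c:e,a:b]>.01).sum())
print(env.observe()["qvel"].round(2))
E
```

```text
now 50 0.0309 0.0311
start 51 0.0306 0.0304
ring 0.0018 1
loupe 0.0022 1
driver 0.0021 6
stand 0.0018 17
[-1.51  3.19 -1.08 -0.32 -1.13 -0.57]
```

The start key is back up at 31 mm and the bystanders haven't moved. I let the arm settle, then hand in.

```bash
python3 -m inch '0 0 0 0 0; 0 0 0 0 0; 0 0 0 0 0; 0 0 0 0 0' && python3 -c "
from rig import env
print(env.observe()['qvel'].round(2));print(env.close_job())"
```

```text
time_s: 10.02
position: [0.2761, 0.3003, 0.2434]
tool_rot: [[-0.994, -0.11, -0.001], [-0.11, 0.994, -0.0], [0.001, -0.0, -1.0]]
ft_force: [0.7, 0.7, 0.2]
grip_width: 0.0001
[ 0.21 -0.39  0.17  0.09  0.09 -0.17]
the job is handed in; nothing more can be done
None
```

I pressed the rocker, the bar key and the start key on the smallest pod, in that order, with shut fingertips. I handed the job in at about 10 s, and no verdict was reported.

**Rocker:** it reached its hard stop and now slopes about 0.2 rad towards the screen, so it is fully on.

**Bar key:** it is right down, with its top at about 51 mm.

**Start key:** it stopped at 24.9 mm under about 12 N, then sprang back to about 31 mm. One intermediate reading of 29.4 mm didn't agree. A second reading with matched sampling gave 31.1 mm, against 30.4 mm at the start, so I put the first one down to depth noise.

**Keys to leave alone:** the round and square keys are still up, at about 58 mm.

**Pod and bystanders:** the pod moved less than 1 mm. In the top view the stand, loupe, ring and screwdriver show no change beyond depth noise.

**Hand:** it finished clear of everything, about 0.24 m above the bench and almost at rest.

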